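Make up two clay-ware orders

ROBOT

A 7-joint arm with a two-finger parallel gripper is mounted at the origin on the work surface. World frame = base frame: x ahead of the robot, y to its left, z up, the work surface at z = 0. Lengths are in mm, angles in rad, forces in N, time in s.
With the tool pointing down it reaches from about 400 to 875 mm from the base axis. Payload 19.3 kg.
Tool frame: the origin (TCP) lies at the very end of the fingers, on their centre line; the grasp point (between the pads) lies 19 mm behind it (grip_point_offset is the z of the grasp point in the tool frame, in mm); z points along the fingers, x is the direction in which the jaws open and shut, and the axes are right-handed (so a half turn about z gives the same grasp; the last joint's range is limited). The gripper opens to 85 mm and grips with 20 to 120 N. Pads are 22 mm wide; open, the fingers measure 114 mm over their backs; the gripper's body (76 mm by 85 mm) begins 54 mm behind the grasp point. The pads swing forward as they close: fully open they stand 13 mm farther back than shut.
Start: joints at [-1.229, 0.521, -0.036, 1.599, 0.021, 1.021, -0.113], TCP at [250.179, 572.735, 231.291] pointing down, gripper open.
Joint ranges: [-2.91, 2.91], [-0.3, 2.13], [-1.5, 1.42], [0.17, 2.43], [-1.26, 4.41], [0.16, 1.93], [-2.52, 2.52]. Speed limits (rad/s): [1.89, 1.89, 2.39, 2.39, 3.01, 3.01, 3.01].

INTERFACE

Orientations are given as a 3x3 rotation matrix whose columns are the frame's x, y, z axes.
In Python, from workcell import movep, movel, goto_joints, open_gripper, clamp, wait, inverse_kinematics, read_state, camera, PlanningError, finish_job, grip_point_offset gives the robot as it stands. Calls block until the motion is done:
- movep(position, orientation): joint-space move of the TCP to a pose.
- movel(position, frame=None, max_speed=150, guard=None): straight line of the TCP; frame=None keeps the orientation; max_speed is the mean speed in mm/s. With guard (N) it stops when the force on the tool has changed by that much, and returns True; else False.
- goto_joints(angles): joint-space move.
- open_gripper() and clamp(): open the fingers fully, or close them until they stop; the grip force is fixed at half the most.
- wait(seconds).
- inverse_kinematics(position, orientation): joint angles nearest the present ones, or None.
- read_state(): the state.
- camera(name): name is "scene" or "top" or "wrist"; returns a dict with "image" (480x640x3 uint8, blue, green, red), "range_z" (480x640 float32, mm along the optical axis (not along the pixel's ray), 0 where there is no reading), "fx", "fy", "cx", "cy" (pixels), "cam_to_world" (4x4, takes a point from camera to world coordinates). Camera axes: x right, y up, looking along -z (the intrinsics and any distortion apply to the point x, -y, -z); pixel columns grow to the right and rows downward; lengths in mm; the calibration is good to about 2 mm. A picture is of the moment at which its call begins.
A pose or a line that the arm cannot do raises PlanningError and nothing moves.
- finish_job(): hands the job in, once; it reports no verdict.
The state is a dict: "time": time; "qpos": joint angles; "qvel": joint speeds; "joint_efforts": joint torques, N m; "eef_pos": TCP position; "tool_rot": TCP orientation; "ft_force": force on the tool from outside, world axes, zero at the start; "torque": the same for the moment, N m; "finger_gap": finger opening in mm.
Only numpy, scipy, OpenCV 4.12 (cv2) and the standard library are available. Lean on these libraries where they do the work, as an engineer would, in place of code of your own. Each camera call takes 0.05 s, during which the arm holds its last target.

TASK

Make up two orders from the clay pieces on the bench. In the tray with three compartments stand the slim vase in the middle and the small flask and the tumbler in the two outer compartments, either way round; in the tray with two compartments put the knobbed lid and the square beaker, one to a compartment, either way round. Set every piece upright and flat on its tray floor without dropping it or knocking it over, let go, and leave the big flask where it stands.

Things in the scene. Friction and masses are not known exactly. Their poses are not given: they have to be found in the camera images.
- slim_vase: Slim terracotta vase, loose, upright: round, 100 mm tall; straight body 44 mm across from 15 to 74 mm up (grip it there), narrowing to a 26 mm neck at 90 mm and a 34 mm lip with a dark mouth. The slimmest piece. 0.13 to 0.25 kg. Origin: centre of its foot (underside); z up along its axis.
- small_flask: Small round-bellied terracotta flask, loose, upright: 76 mm tall, belly 54 mm across at 24 mm up, straight neck 23 mm across from 46 to 76 mm up (grip it there), dark mouth. 0.10 to 0.19 kg. Origin: centre of its foot; z up along its axis.
- tumbler: Plain round terracotta tumbler, hollow, open at the top, loose, upright: 65 mm tall, 48 mm across at the foot widening to 58 mm at the rim, wall 5 mm. About 0.09 to 0.16 kg. Origin: centre of its foot; z up along its axis.
- knob_lid: Round terracotta pot lid lying flat, loose: disc 68 mm across and 8 mm thick at the edge (14 mm at the middle), with a straight upright knob 22 mm across from 14 to 42 mm up (grip it there). 0.09 to 0.16 kg. Origin: centre of its underside; z up.
- square_beaker: Square terracotta beaker, hollow, open at the top, loose, upright: 46 x 46 mm in plan, 62 mm tall, wall 5 mm. 0.09 to 0.16 kg. Origin: centre of its underside; x and y square to its sides, z up.
- big_flask: Big round-bellied terracotta flask, loose, upright: 92 mm tall, belly 72 mm across at 34 mm up, neck 28 mm, lip 36 mm with a dark mouth. Not part of either order: leave it standing where it is. Origin: centre of its foot.
- tray_three: Long light-wood tray, fixed: 294 mm (its y) x 102 mm (its x), three 90 x 90 mm compartments in a row along y with centres at y = -96, 0 and +96 mm, x = 0. Floor top 6 mm, and top of the 6 mm thick walls and dividers 22 mm, above the bench. Origin: centre of its underside, on the bench; z up.
- tray_two: Shorter light-wood tray, fixed: 198 mm (its y) x 102 mm (its x), two 90 x 90 mm compartments along y with centres at y = -48 and +48 mm, x = 0. Floor top 6 mm, and top of the 6 mm thick walls and divider 22 mm, above the bench. Origin: centre of its underside, on the bench; z up.

How it is judged:
By the outcome, as a careful person would: the job done as asked, in the order asked, and still so for the second after the job is handed in, with the robot touching nothing.
It also fails if it takes over 125 s, if anything falls off the work surface, if the arm or the gripper's body presses on something with over 40 N, if the wrist force passes 120 N, or if a joint passes its speed limit or range.

## Working session

There is one attempt and no reset: what is moved stays moved. The work goes in short steps, each a Python script; the robot and the scene stay as the last script left them, time stands still between calls to the robot, and variables do not carry over. Pictures are saved under pics/ and viewed, and the job is handed in when it is done.

```bash
ls; mkdir -p pics; python3 - <<'E'
from workcell import *
import cv2,numpy as np
for n in ["scene","top"]:
    c=camera(n); cv2.imwrite(f"pics/{n}0.png",c["image"]); np.savez(f"{n}0.npz",**c)
    print(n,c["fx"],c["fy"],c["cx"],c["cy"],[k for k in c]); print(np.round(c["cam_to_world"],3))
s=read_state();print(s["time"],s["eef_pos"],s["tool_rot"],s["finger_gap"],s["ft_force"],grip_point_offset)
E
```

```text
pics
scene 583.646669633226 583.646669633226 325.85166485409417 238.76534091812542 ['image', 'range_z', 'fx', 'fy', 'cx', 'cy', 'cam_to_world']
[[ 5.320000e-01 -4.980000e-01  6.850000e-01  1.221827e+03]
 [ 8.460000e-01  2.970000e-01 -4.420000e-01 -4.406720e+02]
 [ 1.700000e-02  8.150000e-01  5.790000e-01  6.233290e+02]
 [ 0.000000e+00  0.000000e+00  0.000000e+00  1.000000e+00]]
top 512.0554671512637 512.0554671512637 321.49045350335564 232.39982503359295 ['image', 'range_z', 'fx', 'fy', 'cx', 'cy', 'cam_to_world']
[[-1.500000e-02  9.980000e-01 -5.300000e-02  4.461210e+02]
 [-1.000000e+00 -1.600000e-02 -1.200000e-02 -5.121000e+00]
 [-1.200000e-02  5.200000e-02  9.990000e-01  1.164272e+03]
 [ 0.000000e+00  0.000000e+00  0.000000e+00  1.000000e+00]]
0.1 [250.09661351 572.49178942 230.79648199] [[ 4.00283328e-01  9.16391375e-01 -3.24738320e-04]
 [ 9.16390923e-01 -4.00283454e-01 -9.13022295e-04]
 [-9.66673132e-04  6.78803538e-05 -9.99999530e-01]] 85.47986719376672 [-0.54728539 -0.48497508 -0.47127045] -18.700000000000003
```

View pics/top0.png

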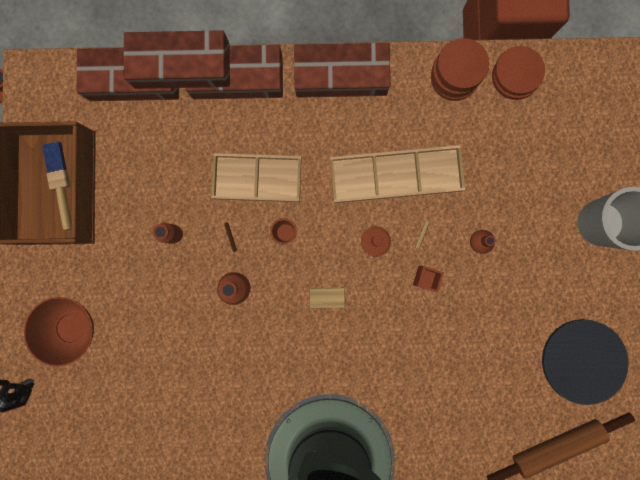

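View pics/scene0.png

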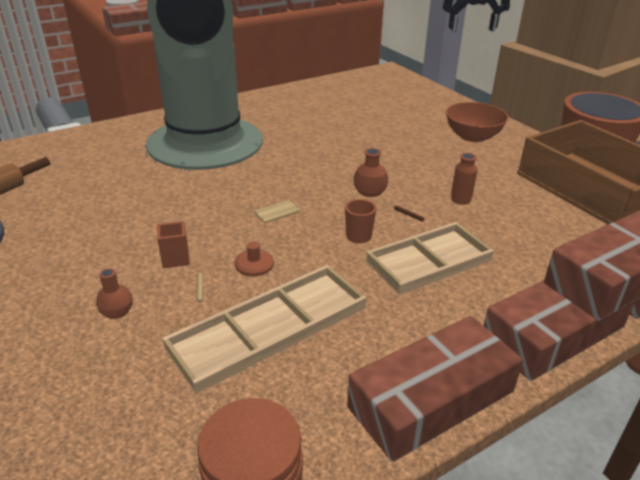

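```bash
cat > h.py <<'E'
import numpy as np,cv2
from workcell import *
def load(n): return dict(np.load(n))
def pts(c):
    v,u=np.mgrid[0:480,0:640]; d=c["range_z"].astype(float)
    P=np.stack([(u-c["cx"])/c["fx"]*d,-(v-c["cy"])/c["fy"]*d,-d],-1)
    T=c["cam_to_world"]; W=P@T[:3,:3].T+T[:3,3]; W[d<=0]=np.nan; return W
def atz(c,u,v,z):
    T=c["cam_to_world"]; r=T[:3,:3]@np.array([(u-c["cx"])/c["fx"],-(v-c["cy"])/c["fy"],-1.])
    return T[:3,3]+r*(z-T[2,3])/r[2]
E
python3 - <<'E'
from h import *
c=load("top0.npz"); W=pts(c)
print("bench z", [np.round(np.nanmedian(W[v-6:v+6,u-6:u+6,2]),1) for u,v in [(200,260),(330,250),(450,300),(320,120),(500,150)]])
for n,u,v in [("vase",164,233),("bigf",232,289),("tumb",285,231),("lid",376,241),("beak",428,278),("sflask",484,241),]:
    w=W[v-24:v+24,u-24:u+24].reshape(-1,3); w=w[~np.isnan(w[:,2])]
    t=w[w[:,2]>12]; z=np.percentile(t[:,2],98)
    top=t[t[:,2]>z-5]
    print(n,len(t),"zmax",round(z,1),"topc",np.round(top.mean(0),1),"mid",np.round((top.min(0)+top.max(0))/2,1),np.round(np.ptp(top,axis=0),1))
im=c["image"]
cv2.imwrite("pics/crA.png",cv2.resize(im[140:310,140:310],(800,800),interpolation=2)[:600] if 0 else cv2.resize(im[145:310,145:345],None,fx=3.6,fy=3.6,interpolation=cv2.INTER_CUBIC))
cv2.imwrite("pics/crB.png",cv2.resize(im[140:305,320:520],None,fx=3.6,fy=3.6,interpolation=cv2.INTER_CUBIC))
E
```

```text
bench z [np.float64(0.4), np.float64(0.8), np.float64(0.7), np.float64(0.7), np.float64(1.0)]
vase 492 zmax 104.6 topc [509.2 344.4 101.8] mid [509.3 345.4 103.2] [31.4 32.   7.3]
bigf 845 zmax 95.9 topc [385.6 203.9  93.5] mid [385.3 204.1  94.7] [33.5 34.2  7.7]
tumb 317 zmax 69.3 topc [508.6  90.7  66.4] mid [508.4  90.2  68.8] [56.1 56.   9. ]
lid 441 zmax 45.2 topc [ 485.4 -112.8   43.1] mid [ 485.5 -112.4   44.3] [19.9 20.1  7.8]
beak 359 zmax 65.7 topc [ 400.8 -224.    63.2] mid [ 400.7 -222.6   64.7] [55.9 55.7  7.8]
sflask 474 zmax 79.5 topc [ 480.9 -347.6   77.6] mid [ 480.6 -348.4   79. ] [19.3 21.7  8.6]
```

View pics/crA.png

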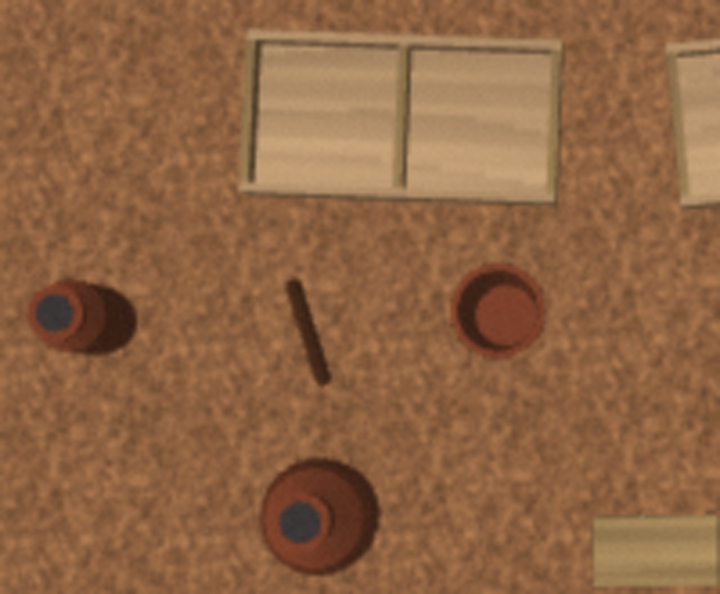

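View pics/crB.png

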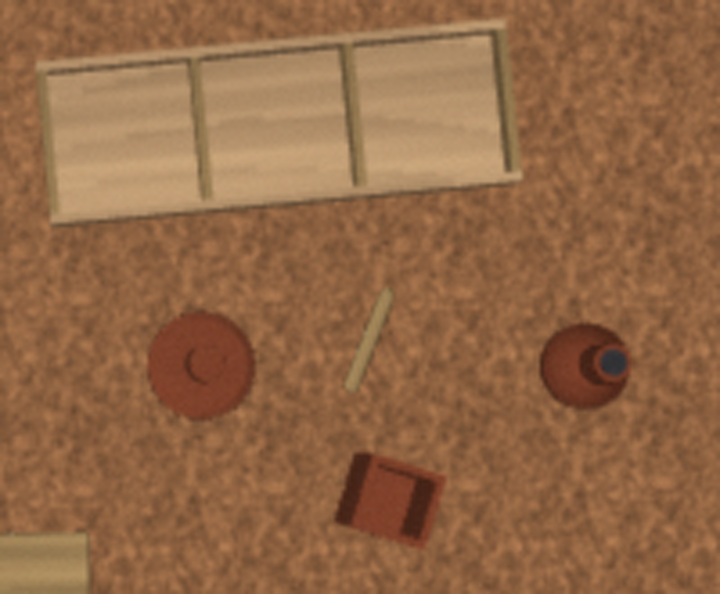

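```bash
python3 - <<'E'
from h import *
c=load("top0.npz"); W=pts(c)
def rect(u0,u1,v0,v1,zlo,zhi):
    w=W[v0:v1,u0:u1].reshape(-1,3); w=w[(w[:,2]>zlo)&(w[:,2]<zhi)]
    return cv2.minAreaRect(w[:,:2].astype(np.float32)), len(w)
for n,a in [("two",(205,308,148,208,16,30)),("three",(325,470,140,208,16,30)),("beak",(405,450,258,300,56,75))]:
    print(n,rect(*a))
def px(pl,o,z):
    p=np.array([atz(c,x/3.6+o[0],y/3.6+o[1],z)[:2] for x,y in pl],np.float32)
    r=cv2.minAreaRect(p); print(np.round(p.mean(0),1),r)
px([(248,31),(560,41),(557,203),(240,192)],(145,145),22)
px([(38,64),(503,22),(521,180),(54,223)],(320,140),22)
px([(365,452),(445,477),(422,547),(336,521)],(320,140),62)
# circle centres vs. specified height
px([(54,313)]*4,(145,145),100);px([(498,310)]*4,(145,145),65);px([(613,362)]*4,(320,140),76)
E
```

```text
two (((633.993408203125, 154.08505249023438), (198.68679809570312, 102.94230651855469), 87.03168487548828), 904)
three (((636.2735595703125, -163.4752960205078), (103.18151092529297, 294.746337890625), 4.31953763961792), 1296)
beak (((400.75726318359375, -223.62567138671875), (47.25712966918945, 45.9342155456543), 71.76268768310547), 202)
[632.6 152.6] ((632.6469116210938, 152.1315460205078), (198.1959686279297, 101.8251724243164), 87.04960632324219)
[ 635.  -164.3] ((635.1331176757812, -164.29513549804688), (100.35235595703125, 291.984130859375), 4.331088066101074)
[ 401.4 -220.7] ((401.52813720703125, -219.857177734375), (54.14350509643555, 44.32252883911133), 71.72138977050781)
[508.5 344.6] ((508.51751708984375, 344.57403564453125), (0.0, 0.0), 0.0)
[508.1  89.6] ((508.1194763183594, 89.61902618408203), (0.0, 0.0), 0.0)
[ 480.5 -349.8] ((480.46673583984375, -349.7908935546875), (0.0, 0.0), 0.0)
```

```bash
cat >> h.py <<'E'
def R(deg):
    t=np.radians(deg); c,s=np.cos(t),np.sin(t); return np.array([[c,s,0],[s,-c,0],[0,0,-1.]])
def best(p,deg):
    q0=np.array(read_state()["qpos"]); o=[]
    for d in (deg,deg+180):
        q=inverse_kinematics(p,R(d))
        if q is not None: o.append((np.abs(np.array(q)-q0).max(),d))
    return min(o)[1]
def st(m):
    s=read_state(); print(m,"t%.1f"%s["time"],np.round(s["eef_pos"],1),"gap%.1f"%s["finger_gap"],np.round(s["ft_force"],1))
def tray(o,deg,y):
    t=np.radians(deg); return np.array([o[0]-np.sin(t)*y,o[1]+np.cos(t)*y])
T3=((636,-163.5),4.3); T2=((633.6,153.6),-2.95)
def hover(xy,deg,z=220):
    p=[xy[0],xy[1],z]; d=best(p,deg); movep(p,R(d)); st("hover"); return d
def pick(xy,h,up=220):
    print("g",movel([xy[0],xy[1],h],max_speed=120,guard=12)); st("down")
    clamp(); st("clamped")
    movel([xy[0],xy[1],h+30],max_speed=60); movel([xy[0],xy[1],up],max_speed=200); st("lifted")
def place(xy,deg,h,up=220):
    d=best([xy[0],xy[1],up],deg); movep([xy[0],xy[1],up],R(d)); st("over")
    movel([xy[0],xy[1],h+6+10],max_speed=120); wait(0.3); st("near")
    print("touch",movel([xy[0],xy[1],h+6-4],max_speed=15,guard=4)); wait(.2); st("set")
def release(xy,up=220):
    open_gripper(); st("open")
    z=read_state()["eef_pos"]; movel([z[0],z[1],z[2]+40],max_speed=80); movel([z[0],z[1],up],max_speed=250)
def snap(n,f):
    c=camera(n); cv2.imwrite(f"pics/{f}.png",c["image"]); np.savez(f"{f}.npz",**c); return c
E
python3 - <<'E'
from h import *
print(hover((508.9,344.6),0)); c=snap("wrist","w1"); print(np.round(c["cam_to_world"],2))
for z in(100,):
    p=np.linalg.inv(c["cam_to_world"])@np.array([508.9,344.6,z,1]); print(c["cx"]+c["fx"]*p[0]/-p[2], c["cy"]-c["fy"]*p[1]/-p[2])
E
```

```text
hover t1.4 [507.9 346.2 219.9] gap85.6 [ 0.2  1.  -0.2]
0
[[ 1.0000e+00 -0.0000e+00 -0.0000e+00  5.0897e+02]
 [ 0.0000e+00  9.6000e-01  2.7000e-01  4.1352e+02]
 [ 0.0000e+00 -2.7000e-01  9.6000e-01  3.6175e+02]
 [ 0.0000e+00  0.0000e+00  0.0000e+00  1.0000e+00]]
316.43908733076734 230.03906662350266
```

View pics/w1.png

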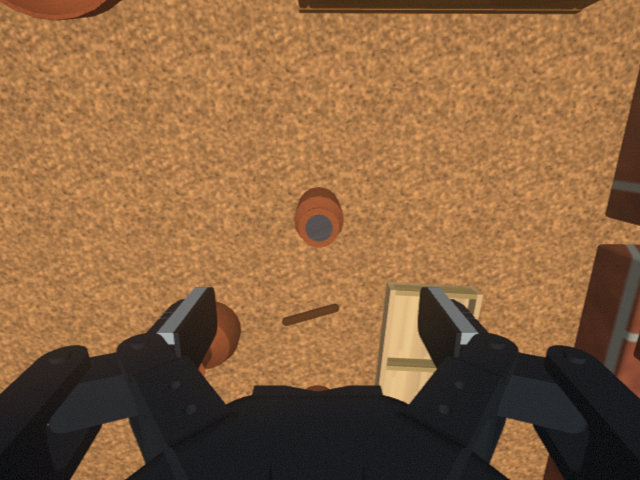

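The vase mouth is at (318,228) and my estimate predicted (316,230), so they agree within about 1 mm. Picking the vase.

```bash
python3 - <<'E'
from h import *
pick((509,344.8),31); snap("scene","s1")
E
```

```text
g False
down t3.2 [509.3 345.   31.6] gap85.5 [-0.2 -1.  -0. ]
clamped t3.6 [509.1 344.9  31.5] gap42.7 [-1.1 -0.3  7.9]
lifted t5.2 [508.5 344.5 218.8] gap42.5 [ 0.  -0.3 -3.1]
```

View pics/s1.png

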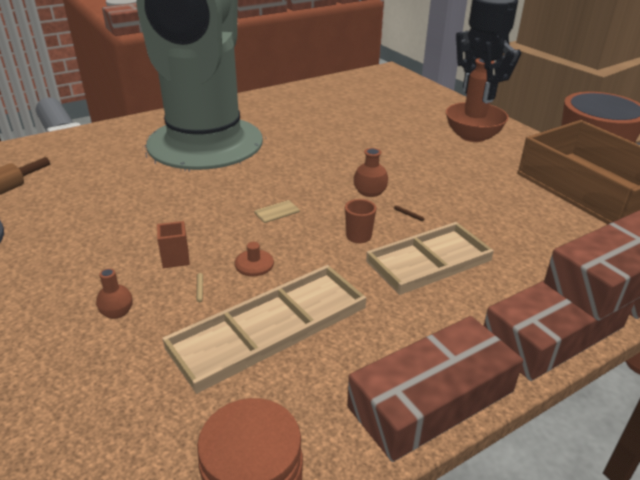

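The vase hangs upright in the jaws at (478,92). Placing it now.

```bash
python3 - <<'E'
from h import *
xy=tray(*T3,0); place(xy,4.3,31.6); snap("scene","s2")
E
```

```text
over t7.2 [ 636.4 -162.1  219.9] gap43.0 [-0.7  0.6 -1.6]
near t9.1 [ 636.1 -163.5   47.8] gap43.0 [ 0.1 -0.6 -2.3]
touch True
set t9.9 [ 635.9 -163.5   37.5] gap42.6 [-1.7  0.6  9. ]
```

View pics/s2.png

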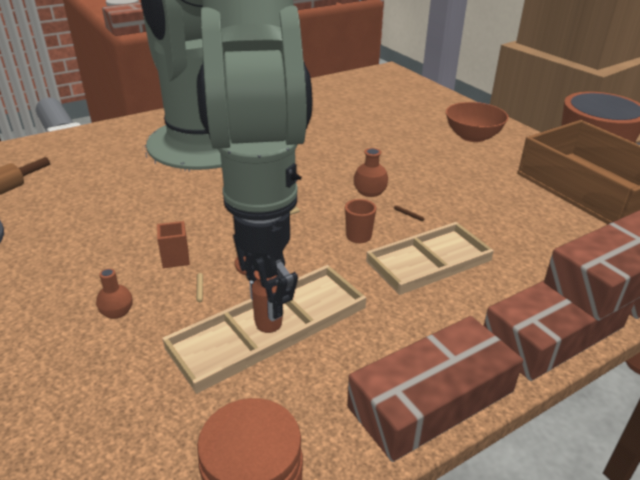

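Contact came at the expected height (TCP 37.5) with the vase in the middle compartment, foot near (267,325). I'll release it and move to the small flask.

```bash
python3 - <<'E'
from h import *
release(None); snap("scene","s3")
print(hover((480.7,-348.5),0)); wait(.2); c=snap("wrist","w2")
p=np.linalg.inv(c["cam_to_world"])@np.array([480.7,-348.5,76,1]); print(c["cx"]+c["fx"]*p[0]/-p[2], c["cy"]-c["fy"]*p[1]/-p[2], p[2])
i=cv2.imread("pics/s3.png"); w=cv2.imread("pics/w2.png")
cv2.imwrite("pics/m3.png",np.hstack([cv2.resize(i[200:400,150:350],(400,400)),cv2.resize(w[130:330,220:420],(400,400))]))
E
```

```text
open t10.5 [ 635.4 -163.3   36.8] gap85.2 [-0.4  0.2 -0.8]
hover t12.9 [ 481.9 -347.3  219.7] gap85.4 [ 0.5 -0.5 -0.7]
0
314.0447077473335 222.38385250664996 -293.48279801443476
```

View pics/m3.png

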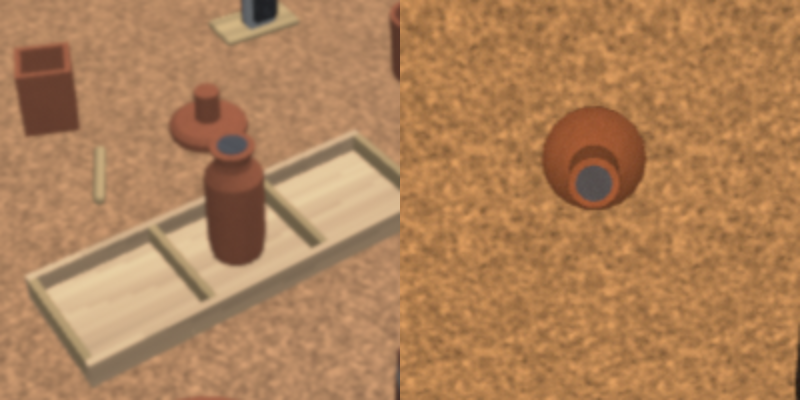

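The vase stands upright in the middle compartment. The flask mouth is at (317,222) in the wrist view, about 1.5 mm from my estimate in x, so I'll nudge x.

```bash
python3 - <<'E'
from h import *
pick((481.8,-348.5),47)
xy=tray(*T3,-96); place(xy,4.3,47.5); snap("scene","s4")
i=cv2.imread("pics/s4.png"); cv2.imwrite("pics/m4.png",cv2.resize(i[200:400,100:350],(750,600)))
E
```

```text
g False
down t14.7 [ 482.1 -348.7   47.6] gap85.2 [0.2 0.9 0. ]
clamped t15.3 [ 481.8 -348.6   47.2] gap21.6 [-1.   0.6  6.3]
lifted t16.8 [ 481.4 -348.1  218.8] gap21.5 [ 0.6  0.4 -2.9]
over t17.6 [ 642.9 -259.2  218.8] gap21.2 [-0.3 -0.3 -1.5]
near t19.4 [ 643.3 -259.2   63.8] gap21.5 [ 0.  -0.1 -1.4]
touch True
set t20.2 [ 643.1 -259.3   53.2] gap21.9 [-0.9 -0.1  7.4]
```

View pics/m4.png

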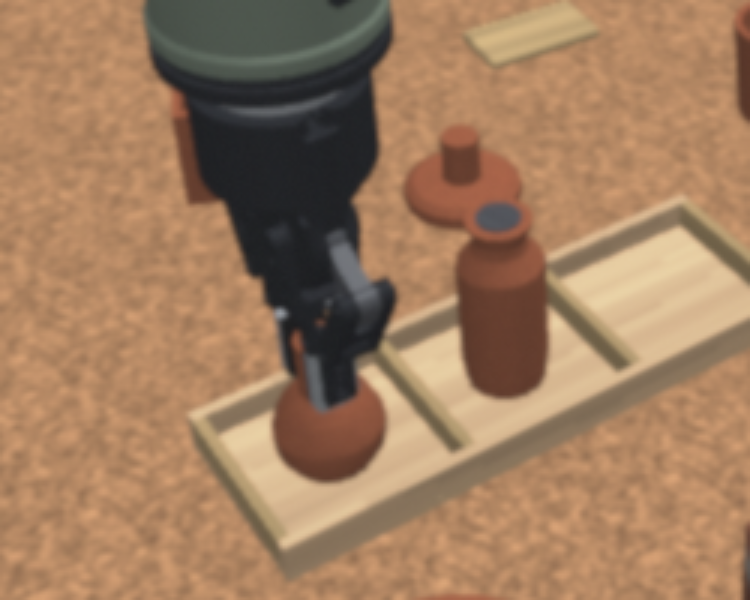

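The flask is upright on the floor of the outer compartment, at (330,430) in the crop. I'll release it, then pick and place the tumbler.

```bash
python3 - <<'E'
from h import *
release(None)
print(hover((508.5,90.3),0)); wait(.2); c=snap("wrist","w3")
p=np.linalg.inv(c["cam_to_world"])@np.array([508.5,90.3,65,1]); print(c["cx"]+c["fx"]*p[0]/-p[2], c["cy"]-c["fy"]*p[1]/-p[2], p[2],c["fx"])
i=snap("scene","s5")["image"]; w=c["image"]
cv2.imwrite("pics/m5.png",np.hstack([cv2.resize(i[200:400,100:300],(400,400)),cv2.resize(w[130:330,220:420],(400,400))]))
E
```

```text
open t20.9 [ 642.6 -258.9   52.6] gap85.2 [-0.2 -0.2  1. ]
hover t23.6 [509.1  89.4 220. ] gap85.1 [ 0.8 -0.1 -0.9]
0
314.8298122063548 217.42301608042746 -303.7110162962609 338.2264591506951
```

View pics/m5.png

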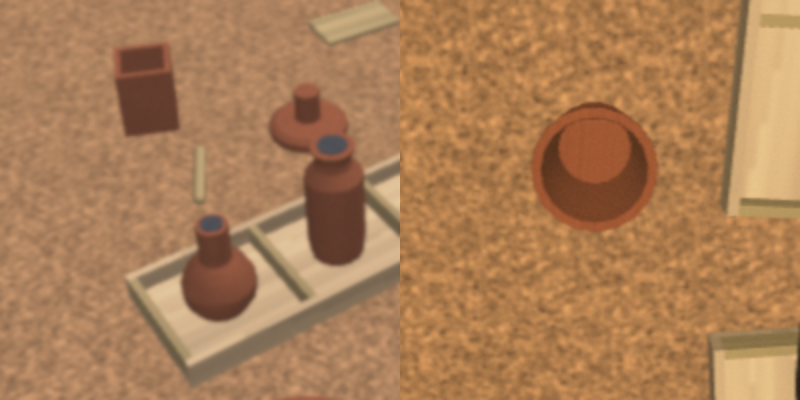

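```bash
python3 - <<'E'
from h import *
pick((509.3,91),20)
xy=tray(*T3,96); place(xy,4.3,20.5); i=snap("scene","s6")["image"]
cv2.imwrite("pics/m6.png",cv2.resize(i[180:380,150:400],(750,600)))
E
```

```text
g False
down t25.8 [509.6  91.1  20.5] gap85.5 [ 0.3 -0.3  0.3]
clamped t26.1 [509.4  91.2  20.7] gap56.0 [-5.1  0.4 16.1]
lifted t27.8 [508.8  90.9 219. ] gap55.8 [-0.6  0.2 -2. ]
over t28.6 [628.5 -67.8 218.9] gap55.8 [ 0.1  0.4 -1.5]
near t30.6 [628.9 -67.7  36.7] gap55.9 [ 0.6 -0.  -1.6]
touch True
set t31.4 [628.7 -67.8  26.9] gap55.6 [-2.4  0.1  7.5]
```

View pics/m6.png

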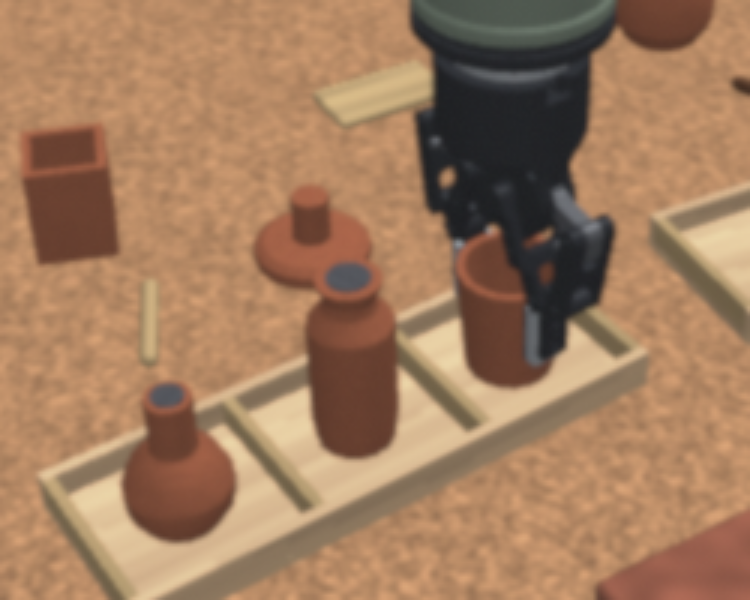

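The tumbler stands on the floor of its compartment. Release, then the lid.

```bash
python3 - <<'E'
from h import *
release(None)
print(hover((485.5,-112.6),0)); wait(.2); c=snap("wrist","w4")
p=np.linalg.inv(c["cam_to_world"])@np.array([485.5,-112.6,42,1]); print(c["cx"]+c["fx"]*p[0]/-p[2], c["cy"]-c["fy"]*p[1]/-p[2], p[2],c["fx"])
i=snap("scene","s7")["image"]; w=c["image"]
cv2.imwrite("pics/m7.png",np.hstack([cv2.resize(i[180:380,200:400],(400,400)),cv2.resize(w[130:330,220:420],(400,400))]))
E
```

```text
open t31.9 [628.3 -67.7  26.4] gap85.8 [-0.4  0.5  0.2]
hover t34.0 [ 485.3 -112.5  219.6] gap85.4 [0.3 0.7 1. ]
0
314.9373970465344 213.25529821377185 -325.7850295160021 338.2264591506951
```

View pics/m7.png

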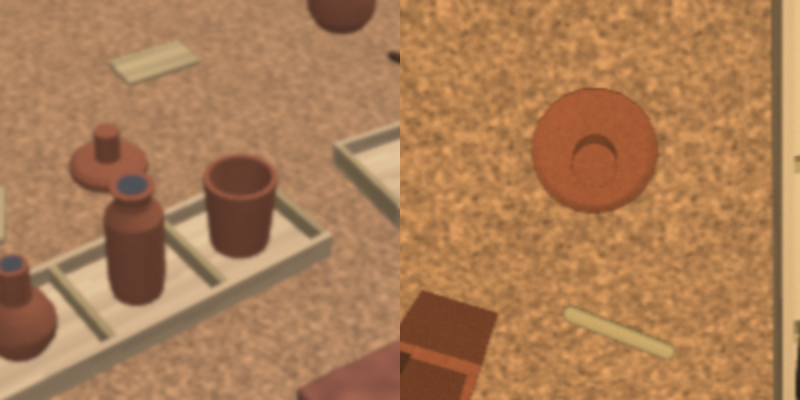

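The knob top is at (317,212), within 2 mm of the estimate. The tumbler stands upright.

```bash
python3 - <<'E'
from h import *
pick((486.3,-112.2),17)
xy=tray(*T2,-48); place(xy,-2.95,17.5); i=snap("scene","s8")["image"]
cv2.imwrite("pics/m8.png",cv2.resize(i[150:350,300:550],(750,600)))
E
```

```text
g False
down t36.1 [ 486.6 -112.2   17.4] gap85.4 [ 0.3 -0.8 -0.3]
clamped t36.7 [ 486.3 -112.2   17.3] gap20.5 [-2.3  1.   7.8]
lifted t38.4 [ 485.8 -112.1  219. ] gap20.4 [-0.3  0.4 -1.9]
over t39.4 [630.8 104.2 219.7] gap20.0 [-0.5 -0.6 -0.9]
near t41.4 [631.2 105.7  33.7] gap20.4 [ 0.8  0.1 -1.4]
touch True
set t42.3 [631.1 105.6  23.3] gap20.1 [-1.   0.2  7.3]
```

View pics/m8.png

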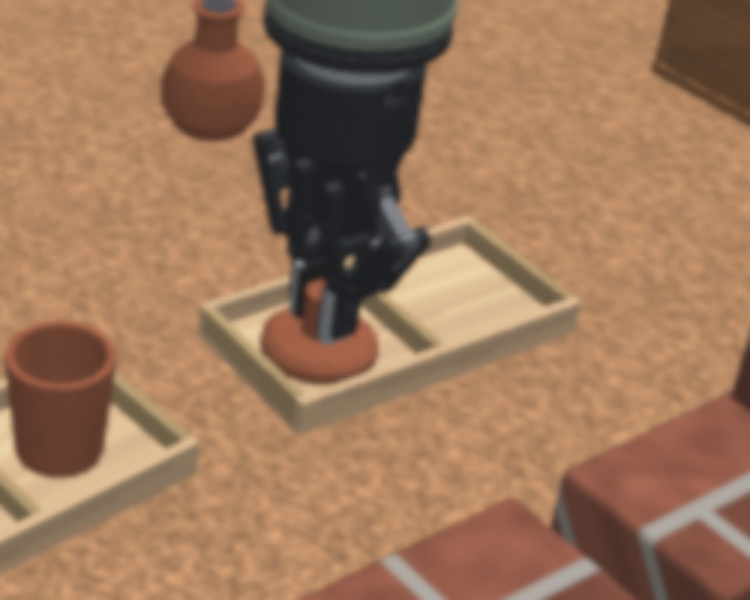

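The lid is inside the compartment, at (320,340) in the crop. Release, then on to the beaker.

```bash
python3 - <<'E'
from h import *
release(None)
print(hover((400.8,-223),71.8)); wait(.2); c=snap("wrist","w5")
for dx,dy in [(0,0)]+[(a,b) for a in(-23,23) for b in(-23,23)]:
    t=np.radians(71.8); q=[400.8+dx*np.cos(t)-dy*np.sin(t),-223+dx*np.sin(t)+dy*np.cos(t),62,1]
    p=np.linalg.inv(c["cam_to_world"])@np.array(q); print(np.round([c["cx"]+c["fx"]*p[0]/-p[2], c["cy"]-c["fy"]*p[1]/-p[2]],1))
i=snap("scene","s9")["image"]; w=c["image"]
cv2.imwrite("pics/m9.png",np.hstack([cv2.resize(i[180:380,320:520],(400,400)),cv2.resize(w[130:330,220:420],(400,400))]))
E
```

```text
open t43.0 [630.6 105.6  22.8] gap85.4 [-0.2 -0.1  0.3]
hover t45.9 [ 401.5 -222.5  219.9] gap85.2 [ 0.7  0.2 -0.3]
251.8
[317.6 220. ]
[343.5 194.9]
[342.3 244.2]
[291.8 194.8]
[292.7 244.2]
```

View pics/m9.png

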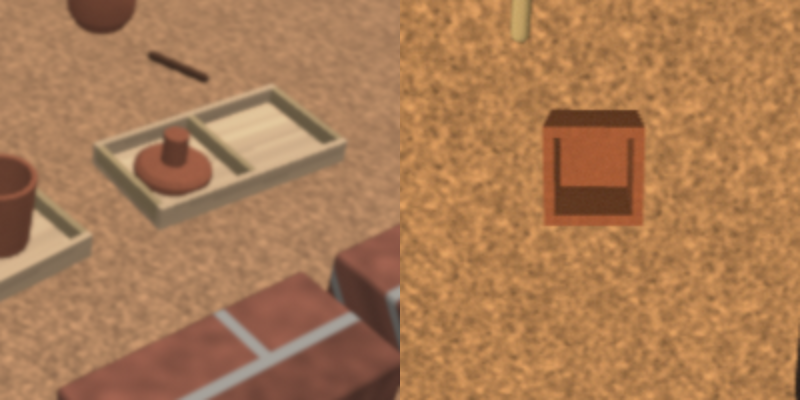

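The beaker rim spans u 292–342, v 193–243, which matches the prediction, and it is square to the jaws.

```bash
python3 - <<'E'
from h import *
pick((400.8,-223),20)
xy=tray(*T2,48); place(xy,-2.95,20.5); i=snap("scene","s10")["image"]
cv2.imwrite("pics/m10.png",cv2.resize(i[150:350,300:550],(750,600)))
E
```

```text
g False
down t48.0 [ 401.  -223.    20.4] gap85.4 [-0.5  0.2 -0.2]
clamped t48.5 [ 400.9 -223.    20.3] gap45.3 [-1.2  1.7  9.5]
lifted t50.1 [ 400.4 -222.7  219.1] gap45.2 [-0.6 -0.4 -1.2]
over t51.9 [636.2 199.9 220.2] gap45.6 [ 0.2 -0.4 -0.9]
near t53.9 [636.1 201.6  36.7] gap45.6 [-0.6 -0.  -1.3]
touch True
set t54.7 [636.  201.5  26.4] gap45.6 [-2.7 -0.5  8.8]
```

View pics/m10.png

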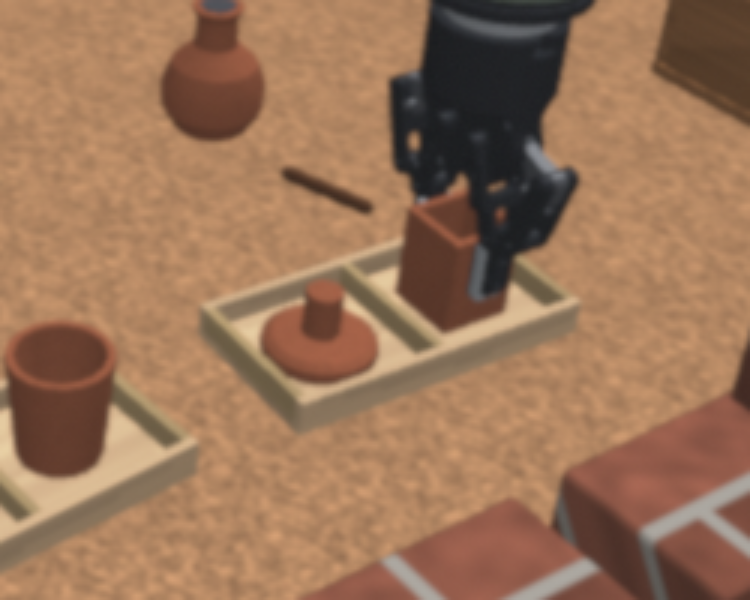

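```bash
python3 - <<'E'
from h import *
release(None,260); hover((250,572),0,231) if 0 else goto_joints([-1.229,0.521,-0.036,1.599,0.021,1.021,-0.113]); wait(.3); st("home")
c=snap("top","top9"); W=pts(c); snap("scene","s11")
cv2.imwrite("pics/m11.png",cv2.resize(c["image"][140:310,200:480],None,fx=2.8,fy=2.8,interpolation=cv2.INTER_CUBIC))
for n,xy,h in [("vase",tray(*T3,0),106),("flask",tray(*T3,-96),82),("tumb",tray(*T3,96),71),("lid",tray(*T2,-48),48),("beak",tray(*T2,48),68),("big",(385.5,204),92)]:
    w=W[np.hypot(W[...,0]-xy[0],W[...,1]-xy[1])<45]; t=w[(w[:,2]>h-6)]; print(n,np.round(xy,1),np.round((t.min(0)+t.max(0))/2,1),"ztop",round(np.percentile(t[:,2],90),1),h)
E
```

```text
open t55.3 [635.5 201.4  25.7] gap85.5 [ 0.3  1.1 -0.2]
home t59.1 [250.8 572.8 231.7] gap85.3 [0.1 0.3 0.7]
vase [ 636.  -163.5] [ 635.4 -163.4  106.4] ztop 109.6 106
flask [ 643.2 -259.2] [ 642.2 -259.4   82.8] ztop 85.6 82
tumb [628.8 -67.8] [627.3 -68.6  70.8] ztop 73.8 71
lid [631.1 105.7] [630.6 104.6  48. ] ztop 51.4 48
beak [636.1 201.5] [635.7 199.7  68.2] ztop 71.3 68
big [385.5 204. ] [385.2 204.5  92.6] ztop 95.5 92
```

View pics/m11.png

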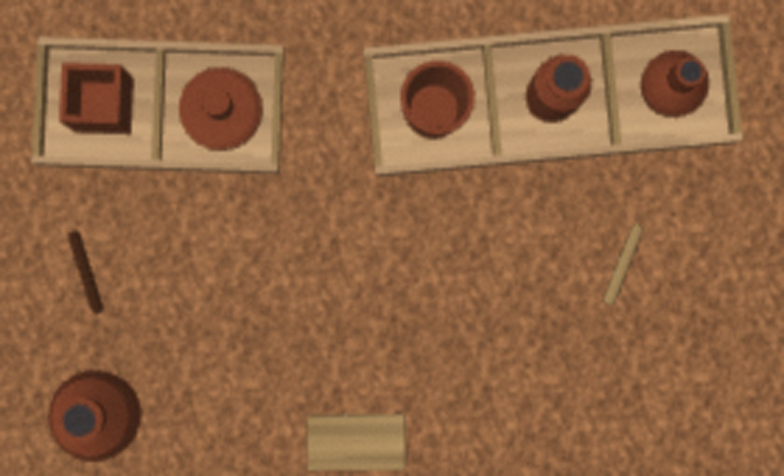

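View pics/s11.png

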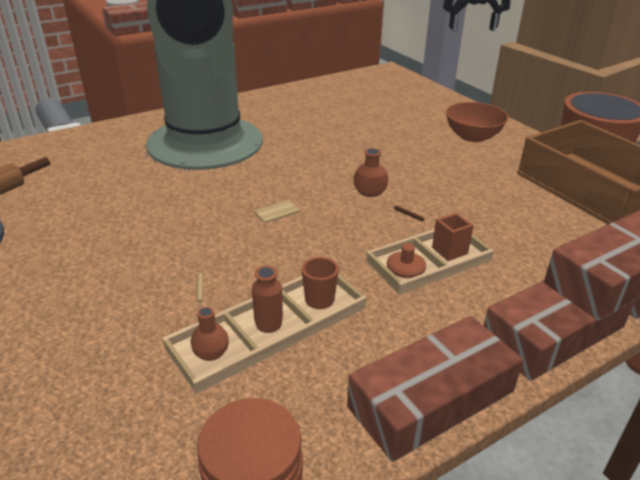

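All five pieces stand upright in their compartments, and the big flask at (370,175) hasn't moved. Handing in.

```bash
python3 -c "
from workcell import *
print(finish_job())"
```

```text
the job is handed in; nothing more can be done
None
```

Both orders are made up and the job is handed in, at about 59 s on the robot's clock.

- **Three-compartment tray:** the slim vase stands in the middle, with the small flask in the -y outer compartment and the tumbler in the +y one.
- **Two-compartment tray:** the knobbed lid is in the -y compartment and the square beaker in the +y one.
- **How they were set down:** each piece was lowered slowly until the tool felt the tray floor, then let go. Contact came within 1 mm of the expected height every time.

**Last checks:** the final top and scene pictures show all five pieces upright, each within about 2 mm of its compartment centre. The big flask is within 1 mm of where it started, and the arm is back at its start pose, clear of everything. No check failed. The depth camera read the tops about 3 mm high on every piece, including the untouched big flask, so I took that as camera bias.

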